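# Sample on a spatula, shown to the inspection camera

### The arm

A 6-joint arm with a two-finger parallel gripper is mounted at the origin on the work surface. World frame = base frame: x ahead of the robot, y to its left, z up, the work surface at z = 0. Lengths are in m, angles in degrees, forces in N, time in s.
With the tool pointing down it reaches from about 0.4 to 0.825 m from the base axis. Payload 7 kg.
Tool frame: the origin (TCP) lies at the centre of the arm's flange, where the gripper is bolted on; the fingertips stand 178 mm ahead of it and the grasp point (between the pads) lies 159 mm ahead of it (r.tips_ahead is the z of the fingertips in the tool frame, in m); z points along the fingers, y is the line along which they close (so a half turn about z gives the same grasp; the last joint's range is limited). The gripper opens to 88 mm and grips with 3 to 60 N. Pads are 19 mm wide; open, the fingers measure 130 mm over their backs; the gripper's body (78 mm by 193 mm) begins 47 mm behind the grasp point.
Start: joints at [88.986, 20.546, 0.682, 0, -70.136, -16.507], TCP at [0.203, 0.644, 0.405] pointing down, gripper open.
Joint ranges: [-176.03, 176.03], [-82.01, 121.73], [-58.28, 71.71], [-173.87, 95.51], [-174.79, -0.11], [-173.66, 173.66]. Speed limits (degrees/s): [136.94, 136.94, 172.46, 180, 180, 180].

### API

Orientations are given as [roll, pitch, yaw] about the fixed x, y, z axes, in that order (R = Rz(yaw) Ry(pitch) Rx(roll)).
In Python, from plant import r gives the robot as it stands. The module is installed in compiled form; this text tells all that it offers.
- The arm moves only by the shell command python3 -m pendant 'ROWS' [FORCE]. ROWS is JSON, a list that holds one entry, the list of rows, each a list of 7 numbers: the shift along the tool's x, y, z in m, then the turn, a rotation vector about the tool's x, y, z in degrees, then the gripper command: -1 is shut, 1 is fully open, values between are in proportion. A call has 1 to 5 rows; each row is the pose to reach, as a shift and turn from the pose commanded when the call began, along the tool's axes at that moment; what a row does not reach only later rows make up. A row lasts 1/10 s, in which the tool goes at most 50 mm and 8.59 degrees, less where a joint would pass 70% of its speed; a pose out of reach is approached as far as the arm can. A call with a gripper value outside its range is refused whole. The fingers move at their own pace and stop on an object; FORCE is the grip in N (left out, the last holds). Time passes only in rows, so rows that repeat a pose let the fingers close. It gives the time, the measured TCP pose, the force, the opening and the grip force at its end, in the units of the state.
- r.get_state(): the state, without advancing time (a new reading comes with each control period).
- r.capture(name): name is "scene" or "top"; returns the picture (420x560x3 uint8, red, green, blue); there is no depth.
- r.camera_params(name): a dict with "fx", "fy", "cx", "cy" (pixels), "R" (3x3) and "t" (3): a world point X has camera coordinates R X + t. Camera axes: x right, y down, z forward; pixel columns grow to the right and rows downward; lengths in m; the calibration is good to about 2 mm. A picture is of the moment at which its call begins. camera_params takes no time and is no camera call.
- r.close_job(): hands the job in; it is judged then, once.
The state is a dict: "time_s": time; "joints": joint angles; "qd": joint speeds; "joint_torque": joint torques, N m; "tcp_pos": TCP position; "eef_rot": TCP orientation; "contact_force": force on the tool from outside, world axes, zero at the start; "moment": the same for the moment, N m; "gripper_width": finger opening in m; "gripper_force": force on a finger pad.
Only numpy, scipy, OpenCV 4.12 (cv2) and the standard library are available. Lean on these libraries where they do the work, as an engineer would, in place of code of your own. Each camera call takes 0.05 s, during which the arm holds its last target. There are 200 camera calls.

### The job

Take the orange-handled spatula out of the white rack, dip the tip of its blade into the white pot (no other pot), then hold the blade up in front of the inspection camera: tip at the camera's focus, 80 mm straight out from the middle of the lens, a broad face of the blade square to the lens, handle upward. Finish while still holding it there, still; do not touch the camera or its stand, and leave everything else where it stands.

Things in the scene. Friction and masses are not known exactly. Their poses are not given: they have to be found in the camera images.
- spatula_grip (a point): Centre of the spatula's orange handle: 12 mm thick (x), 22 mm wide (y), 70 mm tall (z); grip it across either side. z runs from blade tip to handle, x is square to the broad faces of handle and blade. It starts upright in one of the rack's three slots, this centre 140 mm above the table, y along the row of slots; lift it straight up 85 mm to clear the slot.
- spatula_tip (a point): Middle of the end of the spatula's blade, 120 mm below the handle's centre along z; same axes. It starts 20 mm above the table.
- spatula: The whole stiff, straight spatula, about 60 g, 155 mm long: from the tip up, a flat steel blade 36 mm long, 14 mm wide (y), 3 mm thick (x), a 6 mm round shank, a black collar 18 x 28 mm at 80 to 85 mm, which rests on the rack's top, and the orange handle at 85 to 155 mm. Origin at the blade's tip, axes as for the handle.
- rack_top (a point): The centre of the top face of the fixed white plastic rack: a plate 50 x 240 mm, 12 mm thick, on two end legs, its top 100 mm above the table. Its y axis runs along the row of three slots, at -80, 0 and +80 mm; the slots are 10 mm (along x) by 18 mm (along y). z is up.
- white_pot_rim (a point): The centre of the mouth of the loose open white pot: 55 mm tall, 66 mm outside and 58 mm inside diameter at the rim (54 mm inside at the floor), wall 4 mm, floor 6 mm thick, 180 g. z is up.
- blue_pot_rim (a point): The centre of the mouth of the blue pot, the same size as the white one. Not to be used or disturbed.
- amber_pot_rim (a point): The centre of the mouth of the amber pot, the same size as the white one. Not to be used or disturbed.
- lens (a point): Middle of the front of the inspection camera's lens, in a white ring 62 mm across, 205 mm above the table, on a black camera head (50 mm square) fixed to a post. The camera looks along this point's own -x axis, sloping 25 degrees downward, roughly towards the robot. y is level; z is square to the view, mostly up.
- focus (a point): The camera's focus: a point in the air 80 mm straight out from the lens along its view, 171 mm above the table; same axes as the lens. The spatula's tip belongs here, its x axis along this x (either way round), its z along this z, handle upward: the handle then leans 25 degrees from vertical, away from the camera.
- camera_stand: The fixed stand of the inspection camera with all it carries: a black foot 120 x 110 mm, 14 mm thick, a steel post 22 mm thick and 324 mm tall, and the camera head. Origin under the middle of the foot; the camera looks to its -x. Not to be touched.
- brush_grip (a point): A small brush with a blue handle. 12 x 22 mm handle 70 mm tall, like the spatula's; this point is the centre of its handle. Stands in another slot of the rack; not to be disturbed.
- needle_grip (a point): A needle with a grey handle. 12 x 22 mm handle 70 mm tall, like the spatula's; this point is the centre of its handle. Stands in another slot of the rack; not to be disturbed.
- objective: A brass microscope objective standing on the table, 34 mm in diameter and 50 mm tall; origin under its centre. Not to be disturbed.
- filter_cube: A black filter cube, 34 mm, on the table; origin under its centre. Not to be disturbed.

How it is judged (in metres and radians):
On the way, in this order (a step that is already met when the one before it is completed fails the run):
1. the spatula is held by the gripper, clear of the rack (contact force between spatula and the fingers above 1 N and height (world z) of spatula_tip above 0.103 m), for 0.1 s.
2. the tip of the held spatula is in the white pot, at least 8 mm below its rim (contact force between spatula and the fingers above 1 N and horizontal distance between spatula_tip and white_pot_rim below 0.029 m and z of spatula_tip in the frame of white_pot_rim below -0.008 m), for 0.1 s.
At the end, for the whole second after the job is handed in: The gripper still holds the spatula (over 1 N), at rest (under 20 mm/s, 0.2 rad/s), tip within 18 mm of the focus, blade face within 0.22 rad of square to the lens, long axis within 0.3 rad of the focus z axis, handle upward; every bystander within 20 mm of its start (contact force between spatula and the fingers above 1 N and distance between spatula_tip and focus below 0.018 m and angle between the x axis of spatula_tip and the x axis of focus, either way round below 0.22 rad and angle between the z axis of spatula_tip and the z axis of focus, either way round below 0.3 rad and z of spatula_grip in the frame of focus above 0.05 m and linear speed of spatula below 0.02 m/s and angular speed of spatula below 0.2 rad/s and distance of each of brush_grip, needle_grip, white_pot_rim, blue_pot_rim, amber_pot_rim, objective, filter_cube from where it was at the start of the episode below 0.02 m); the arm keeps its last pose, push and grip.
It fails at once if a bystander (brush, needle, pot, objective, filter cube) is moved more than 20 mm (distance of any of brush_grip, needle_grip, white_pot_rim, blue_pot_rim, amber_pot_rim, objective, filter_cube from where it was at the start of the episode above 0.02 m).
It fails at once if a pot is tipped (angle between any of white_pot_rim, blue_pot_rim, amber_pot_rim's own z axis and vertical above 0.3 rad).
It fails at once if the inspection camera or its stand is touched (contact force between camera_stand and anything else above 1 N).
It fails at once if the spatula is dipped into a wrong pot ((horizontal distance between spatula_tip and blue_pot_rim below 0.029 m and z of spatula_tip in the frame of blue_pot_rim below -0.008 m) or (horizontal distance between spatula_tip and amber_pot_rim below 0.029 m and z of spatula_tip in the frame of amber_pot_rim below -0.008 m)).
It also fails if it takes over 45 s, if anything falls off the work surface, if the arm or the gripper's body presses on something with over 40 N, if the wrist force passes 120 N, or if a joint passes its speed limit or range.

## Working session

There is one attempt and no reset: what is moved stays moved. The work goes in short steps, Python scripts to look and compute and a shell command to move; the robot and the scene stay as the last step left them, time stands still between calls to the robot, and variables do not carry over. Pictures are saved under pics/ and viewed, at most 10 in all, crops included, and the job is handed in when it is done.

```bash
mkdir -p pics; python3 - <<'E'
from plant import r
import cv2
for n in("scene","top"):
    cv2.imwrite(f"pics/{n}0.png",cv2.cvtColor(r.capture(n),cv2.COLOR_RGB2BGR))
    print(n,r.camera_params(n))
print(r.get_state())
E
```

```text
scene {'fx': 419.55164809551525, 'fy': 419.55164809551525, 'cx': 278.1389189654192, 'cy': 211.52087816170112, 'R': array([[ 0.45934665,  0.88823971, -0.00555662],
       [ 0.53174544, -0.27998838, -0.79928299],
       [-0.71151068,  0.36419325, -0.60092914]]), 't': array([-0.26811343, -0.20033251,  1.44834395])}
top {'fx': 382.68802262344326, 'fy': 382.68802262344326, 'cx': 286.85620555380666, 'cy': 209.87516281427398, 'R': array([[ 0.02387503, -0.99952113,  0.01968468],
       [-0.98899889, -0.02648981, -0.14553177],
       [ 0.14598352, -0.01599356, -0.98915773]]), 't': array([-0.02999307,  0.602816  ,  1.0427938 ])}
{'time_s': 0.1, 'joints': array([ 8.89870601e+01,  2.05873527e+01,  6.39395420e-01, -1.61054105e-02,
       -7.01358193e+01, -1.65099018e+01]), 'qd': array([-0.06960845, -0.0595912 ,  0.12414408,  0.10974125,  0.00385186,
       -0.02089818]), 'joint_torque': array([-1.68015456e-03, -5.84165668e+01,  2.93749827e+01,  7.01553360e+00,
        1.01190631e-02, -5.47756179e-05]), 'tcp_pos': array([0.2031553 , 0.64352737, 0.40382389]), 'eef_rot': array([ 1.79915374e+02, -9.29297308e-03, -1.75283184e+01]), 'contact_force': array([-0.61703311, -0.45866457,  0.72384703]), 'moment': array([ 0.00536195, -0.04477698,  0.02898914]), 'gripper_force': 0.0, 'gripper_width': 0.08766337114272799}
```

View pics/scene0.png

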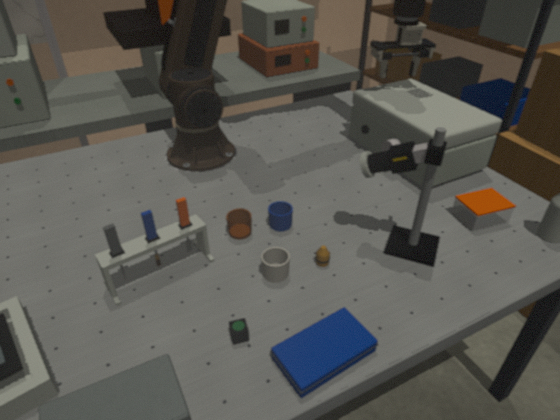

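View pics/top0.png

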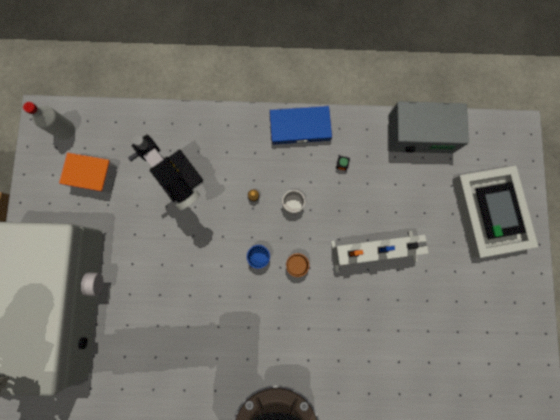

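The spatula (orange) sits at scene (183,210) and top (357,253), in the left end slot of the rack. The white pot is at scene (276,262) and top (293,201), and the inspection camera is at scene (375,162) and top (175,180). I'll enlarge crops to read exact points.

```bash
python3 - <<'E'
import cv2,numpy as np
s=cv2.imread("pics/scene0.png");t=cv2.imread("pics/top0.png")
def c(i,x,y,w,h,k=4):
    o=cv2.resize(i[y:y+h,x:x+w],None,fx=k,fy=k,interpolation=cv2.INTER_CUBIC)
    o=cv2.convertScaleAbs(o,alpha=1.5)
    for a in range(-x%10,w,10): cv2.line(o,(a*k,0),(a*k,4 if (x+a)%50 else 16),(0,255,0),1)
    for b in range(-y%10,h,10): cv2.line(o,(0,b*k),(4 if (y+b)%50 else 16,b*k),(0,255,0),1)
    return o
cv2.imwrite("pics/a.png",np.vstack([c(t,235,180,200,75+20)[:, :800][:380]*1, c(t,120,125,100,90,2) if 0 else np.zeros((1,800,3),np.uint8)]))
cv2.imwrite("pics/b.png",np.hstack([c(t,120,125,100,100,4),c(s,355,120,100,100,4)]))
cv2.imwrite("pics/c.png",c(s,90,190,200,110,4))
E
```

```text
(no output)
```

View pics/a.png

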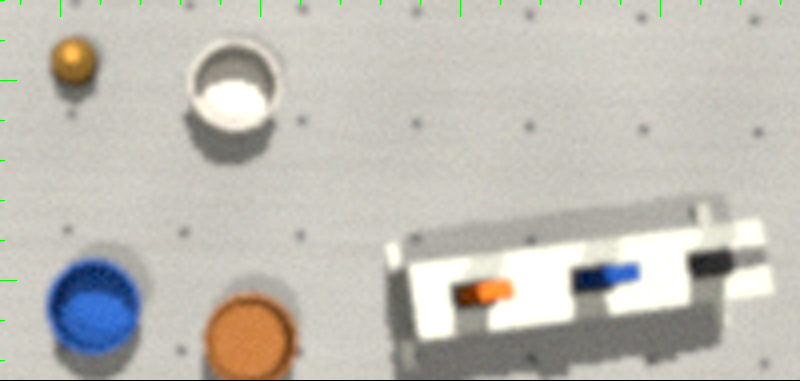

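View pics/b.png

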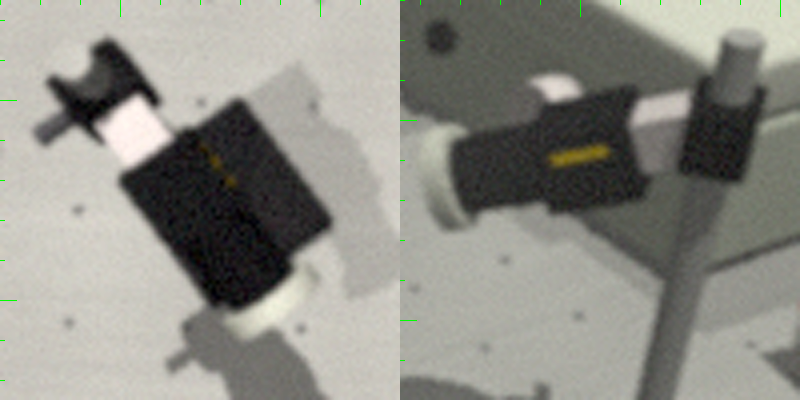

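View pics/c.png

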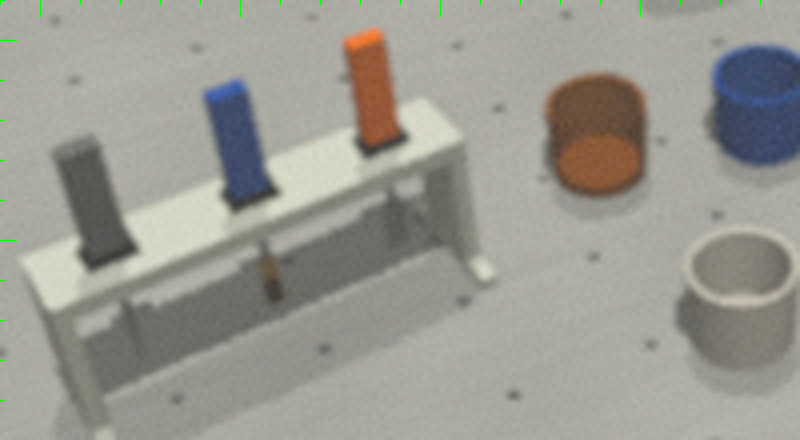

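```bash
cat > h.py <<'E'
from plant import r
import numpy as np, cv2
def ray(n,u,v):
    p=r.camera_params(n);R=p["R"];o=-R.T@p["t"]
    return o,R.T@np.array([(u-p["cx"])/p["fx"],(v-p["cy"])/p["fy"],1])
def atz(n,u,v,z):
    o,d=ray(n,u,v);return np.round(o+d*(z-o[2])/d[2],4)
def tri(a,b):
    A=[];B=[]
    for n,(u,v) in(("scene",a),("top",b)):
        o,d=ray(n,u,v);d/=np.linalg.norm(d);P=np.eye(3)-np.outer(d,d);A.append(P);B.append(P@o)
    return np.round(np.linalg.lstsq(np.vstack(A),np.hstack(B),rcond=None)[0],4)
def proj(n,X):
    p=r.camera_params(n);c=p["R"]@np.array(X)+p["t"];return np.array([p["fx"]*c[0]/c[2]+p["cx"],p["fy"]*c[1]/c[2]+p["cy"]])
E
python3 - <<'E'
from h import *
print("pot",atz("top",293.75,201.4,.055),atz("scene",90+742/4,190+267/4,.055))
for n,a,b in(("sp",(181,200),(358.5,252.5)),("br",(146.5,212.5),(390.25,248)),("nd",(109,226.5),(413.7,245.5))):
    print(n,atz("scene",*a,.175),atz("top",*b,.175),tri(a,b))
print("rack corners top",[atz("top",235+x/4,180+y/4,.1) for x,y in((410,263),(418,338),(773,293),(762,222))])
print("rack corners sc",[atz("scene",90+x/4,190+y/4,.1) for x,y in((422,97),(466,137),(20,262),(46,310))])
print("post",atz("scene",440,130,.324),atz("top",139,141,.324))
print("lens",atz("scene",365.75,164.25,.205),tri((365.75,164.25),(120+275/4,125+312/4)))
print("foot",[atz("top",u,v,.014) for u,v in((180,150),(202.5,180))])
p=cv2.imread("pics/scene0.png")
o=cv2.convertScaleAbs(cv2.resize(p[215:285,370:460],None,fx=6,fy=6,interpolation=cv2.INTER_CUBIC),alpha=2.5)
cv2.imwrite("pics/d.png",o)
E
```

```text
pot [ 0.6265 -0.0334  0.055 ] [ 0.635  -0.0329  0.055 ]
sp [ 0.4911 -0.1918  0.175 ] [ 0.4827 -0.1917  0.175 ] [ 0.4833 -0.1915  0.1701]
br [ 0.5015 -0.2701  0.175 ] [ 0.4957 -0.2705  0.175 ] [ 0.4961 -0.2705  0.1717]
nd [ 0.5133 -0.3487  0.175 ] [ 0.5033 -0.3291  0.175 ] [ 0.5024 -0.3414  0.1635]
rack corners top [array([ 0.5022, -0.151 ,  0.1   ]), array([ 0.4529, -0.1566,  0.1   ]), array([ 0.4883, -0.394 ,  0.1   ]), array([ 0.5356, -0.388 ,  0.1   ])]
rack corners sc [array([ 0.4568, -0.1569,  0.1   ]), array([ 0.5056, -0.1465,  0.1   ]), array([ 0.4962, -0.3926,  0.1   ]), array([ 0.5403, -0.3861,  0.1   ])]
post [0.7123 0.3087 0.324 ] [0.7028 0.3101 0.324 ]
lens [0.5956 0.2264 0.205 ] [0.5917 0.2273 0.2022]
foot [array([0.7792, 0.3067, 0.014 ]), array([0.69  , 0.2351, 0.014 ])]
```

View pics/d.png

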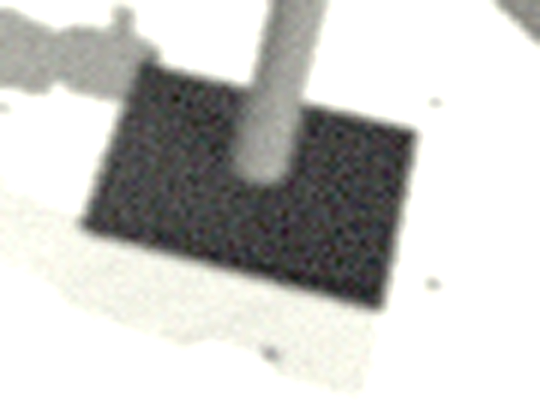

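The foot's top-face corners are at crop pixels (148,62), (415,130), (382,300) and (85,225). I'll use them to get the camera's yaw.

```bash
cat >> h.py <<'E'
from scipy.spatial.transform import Rotation as Ro
def go(pos,rot):
    "delta from measured pose in tool axes; rot = Rotation"
    s=r.get_state();T=Ro.from_euler("xyz",s["eef_rot"],degrees=True)
    print("pose",np.round(s["tcp_pos"],4),np.round(s["eef_rot"],2),"J",np.round(s["joints"],1),"t",round(s["time_s"],2))
    print("shift",np.round(T.inv().apply(np.array(pos)-s["tcp_pos"]),4),"turn",np.round((T.inv()*rot).as_rotvec(degrees=True),2))
def down(yaw): return Ro.from_euler("xyz",[180,0,yaw],degrees=True)
E
python3 - <<'E'
from h import *
c=[atz("scene",370+x/6,215+y/6,.014) for x,y in((148,62),(415,130),(382,300),(85,225))]
print(c,np.mean(c,0))
for i in range(4):
    d=c[(i+1)%4]-c[i];print(np.linalg.norm(d),np.degrees(np.arctan2(d[1],d[0])))
go([.38,.25,.404],down(-81.5))
E
```

```text
[array([0.6344, 0.3194, 0.014 ]), array([0.723 , 0.3892, 0.014 ]), array([0.7935, 0.3029, 0.014 ]), array([0.7053, 0.2277, 0.014 ])] [0.71405 0.3098  0.014  ]
0.11279184367674817 38.23140691975566
0.11143581112012421 -50.75400450399735
0.11590634150036826 -139.5488343232594
0.11591246697400591 127.7102413976543
pose [0.2032 0.6435 0.4038] [ 1.7992e+02 -1.0000e-02 -1.7530e+01] J [ 89.   20.6   0.6  -0.  -70.1 -16.5] t 0.1
shift [2.872e-01 3.220e-01 3.000e-04] turn [ 7.000e-02 -6.000e-02  6.397e+01]
```

```bash
A='[0.287,0.322,0,0,0,64,1]'; python3 -m pendant '[[[0.287,0.322,0,0,0,64,1],[0.287,0.322,0,0,0,64,1],[0.287,0.322,0,0,0,64,1],[0.287,0.322,0,0,0,64,1],[0.287,0.322,0,0,0,64,1]]]' 20
python3 - <<'E'
from h import *
go([.38,.25,.404],down(-81.5)); go([.4845,-.192,.404],down(-81.5))
E
```

```text
time_s: 0.6
tcp_pos: [0.306, 0.4136, 0.4044]
eef_rot: [180.0, -0.0, -60.8]
contact_force: [2.0, 1.1, 0.7]
gripper_width: 0.0875
gripper_force: 0.0
pose [0.306  0.4136 0.4044] [ 1.7998e+02 -2.0000e-02 -6.0820e+01] J [ 75.4   5.4 -19.3  -0.  -65.4 -46.2] t 0.6
shift [0.1789 0.0151 0.0004] turn [ 2.000e-02 -2.000e-02  2.068e+01]
pose [0.306  0.4136 0.4044] [ 1.7998e+02 -2.0000e-02 -6.0820e+01] J [ 75.4   5.4 -19.3  -0.  -65.4 -46.2] t 0.6
shift [6.157e-01 1.394e-01 6.000e-04] turn [ 2.000e-02 -2.000e-02  2.068e+01]
```

```bash
python3 -m pendant '[[[0.179,0.015,0,0,0,20.7,1],[0.179,0.015,0,0,0,20.7,1],[0.179,0.015,0,0,0,20.7,1],[0.179,0.015,0,0,0,20.7,1]]]'
python3 - <<'E'
from h import *
go([.4845,-.192,.404],down(-81.5))
E
```

```text
time_s: 1.0
tcp_pos: [0.3811, 0.2494, 0.4047]
eef_rot: [180.0, -0.0, -81.4]
contact_force: [-0.2, 1.0, 0.3]
gripper_width: 0.0876
gripper_force: 0.0
pose [0.3811 0.2494 0.4047] [179.99  -0.   -81.39] J [ 58.1  -0.7 -25.6  -0.  -65.  -49.5] t 1.0
shift [ 0.4519 -0.0362  0.0007] turn [ 0.01 -0.    0.11]
```

```bash
python3 -m pendant '[[[0.452,-0.036,0,0,0,0,1],[0.452,-0.036,0,0,0,0,1],[0.452,-0.036,0,0,0,0,1],[0.452,-0.036,0,0,0,0,1],[0.452,-0.036,0,0,0,0,1]]]'
python3 - <<'E'
from h import *
go([.4845,-.192,.404],down(-81.5))
E
```

```text
time_s: 1.5
tcp_pos: [0.4382, 0.0072, 0.4048]
eef_rot: [-180.0, 0.0, -81.2]
contact_force: [1.2, 1.5, -0.4]
gripper_width: 0.0878
gripper_force: 0.0
pose [0.4382 0.0072 0.4048] [-1.7997e+02  2.0000e-02 -8.1160e+01] J [ 26.9  -2.5 -27.4  -0.  -65.1 -18. ] t 1.5
shift [ 0.2039 -0.0151  0.0008] turn [-0.03  0.02  0.34]
```

```bash
python3 -m pendant '[[[0.204,-0.015,0.001,0,0,0,1],[0.204,-0.015,0.001,0,0,0,1],[0.204,-0.015,0.001,0,0,0,1],[0.204,-0.015,0.001,0,0,0,1],[0.204,-0.015,0.001,0,0,0,1]]]'
python3 - <<'E'
from h import *
go([.4845,-.192,.299],down(-81.5))
s=r.capture("scene")[:,:,::-1];t=r.capture("top")[:,:,::-1]
f=lambda i,x,y:cv2.convertScaleAbs(cv2.resize(i[y:y+110,x:x+100],None,fx=4,fy=4,interpolation=cv2.INTER_CUBIC),alpha=1.5)
cv2.imwrite("pics/e.png",np.hstack([f(s,130,130),f(t,300,190)]))
E
```

```text
time_s: 2.0
tcp_pos: [0.4849, -0.1945, 0.4027]
eef_rot: [179.9, -0.0, -81.5]
contact_force: [-0.8, 0.4, -0.3]
gripper_width: 0.0877
gripper_force: 0.0
pose [ 0.4849 -0.1945  0.4027] [ 1.7989e+02 -2.0000e-02 -8.1470e+01] J [ -0.3   6.2 -18.5   0.  -65.3   8.8] t 2.0
shift [-2.600e-03 -1.000e-04  1.037e-01] turn [ 0.11 -0.02  0.03]
```

View pics/e.png

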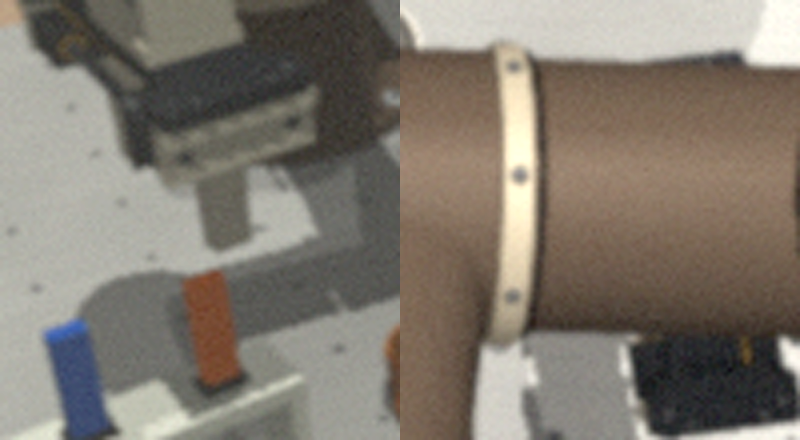

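```bash
python3 -m pendant '[[[-0.002,0,0.04,0,0,0,1],[-0.002,0,0.08,0,0,0,1],[-0.002,0,0.103,0,0,0,1],[-0.002,0,0.103,0,0,0,1],[-0.002,0,0.103,0,0,0,1]]]'
python3 -m pendant '[[[0,0,0,0,0,0,-0.6],[0,0,0,0,0,0,-0.6],[0,0,0,0,0,0,-0.6],[0,0,0,0,0,0,-0.6],[0,0,0,0,0,0,-0.6]]]' 15
python3 -m pendant '[[[0,0,0,0,0,0,-1],[0,0,0,0,0,0,-1],[0,0,0,0,0,0,-1],[0,0,0,0,0,0,-1],[0,0,0,0,0,0,-1]]]' 15
```

```text
time_s: 2.6
tcp_pos: [0.4846, -0.1871, 0.3014]
eef_rot: [180.0, -0.0, -81.1]
contact_force: [-0.3, -0.7, 1.4]
gripper_width: 0.0877
gripper_force: 0.0
time_s: 3.1
tcp_pos: [0.4843, -0.1882, 0.301]
eef_rot: [-180.0, -0.0, -81.2]
contact_force: [0.3, 0.3, 0.7]
gripper_width: 0.0534
gripper_force: 0.0
time_s: 3.6
tcp_pos: [0.4843, -0.1881, 0.3006]
eef_rot: [180.0, -0.0, -81.2]
contact_force: [0.7, -1.0, -0.1]
gripper_width: 0.0136
gripper_force: 0.3
```

```bash
python3 -m pendant '[[[0,0,0,0,0,0,-1],[0,0,0,0,0,0,-1],[0,0,0,0,0,0,-1],[0,0,0,0,0,0,-1]]]' 35
python3 -m pendant '[[[0,0,-0.02,0,0,0,-1],[0,0,-0.045,0,0,0,-1],[0,0,-0.075,0,0,0,-1],[0,0,-0.105,0,0,0,-1],[0,0,-0.105,0,0,0,-1]]]'
python3 - <<'E'
from h import *
go([.629,-.033,.40],down(-81.5)); go([.629,-.033,.40],down(-50))
E
```

```text
time_s: 4.0
tcp_pos: [0.4843, -0.1881, 0.3006]
eef_rot: [180.0, 0.0, -81.2]
contact_force: [-0.2, 0.1, -0.2]
gripper_width: 0.0119
gripper_force: 35.0
time_s: 4.5
tcp_pos: [0.4852, -0.1884, 0.41]
eef_rot: [-179.6, -0.1, -81.2]
contact_force: [1.5, -0.6, 0.3]
gripper_width: 0.0119
gripper_force: 35.0
pose [ 0.4852 -0.1884  0.41  ] [-1.7962e+02 -1.4000e-01 -8.1160e+01] J [  0.4   5.6 -18.3   0.1 -65.7   8.4] t 4.5
shift [-0.1315 -0.1659  0.0107] turn [-0.38 -0.13  0.34]
pose [ 0.4852 -0.1884  0.41  ] [-1.7962e+02 -1.4000e-01 -8.1160e+01] J [  0.4   5.6 -18.3   0.1 -65.7   8.4] t 4.5
shift [-0.1315 -0.1659  0.0107] turn [ -0.33  -0.23 -31.16]
```

```bash
python3 -m pendant '[[[-0.134,-0.166,0,0,0,0,-1],[-0.134,-0.166,0,0,0,0,-1],[-0.134,-0.166,0,0,0,0,-1],[-0.134,-0.166,0,0,0,0,-1],[-0.134,-0.166,0,0,0,0,-1]]]'
python3 -m pendant '[[[0,0,0,0,0,0,-1],[0,0,0,0,0,0,-1]]]'
python3 - <<'E'
from h import *
go([.629,-.030,.319],down(-81.5))
s=r.capture("scene")[:,:,::-1];t=r.capture("top")[:,:,::-1]
f=lambda i,x,y:cv2.convertScaleAbs(cv2.resize(i[y:y+130,x:x+100],None,fx=4,fy=4,interpolation=cv2.INTER_CUBIC),alpha=1.5)
cv2.imwrite("pics/f.png",np.hstack([f(s,220,170),f(t,240,140)]))
E
```

```text
time_s: 5.0
tcp_pos: [0.6303, -0.0269, 0.404]
eef_rot: [179.9, 0.0, -81.0]
contact_force: [-0.4, 0.2, -0.4]
gripper_width: 0.0118
gripper_force: 35.0
time_s: 5.2
tcp_pos: [0.6275, -0.0303, 0.4048]
eef_rot: [179.9, 0.0, -81.2]
contact_force: [-0.5, 0.3, -0.1]
gripper_width: 0.0121
gripper_force: 35.0
pose [ 0.6275 -0.0303  0.4048] [179.9    0.   -81.17] J [ 15.   16.2  -5.5  -0.  -68.4  -6.2] t 5.2
shift [-0.0001 -0.0017  0.0858] turn [0.1  0.   0.33]
```

View pics/f.png

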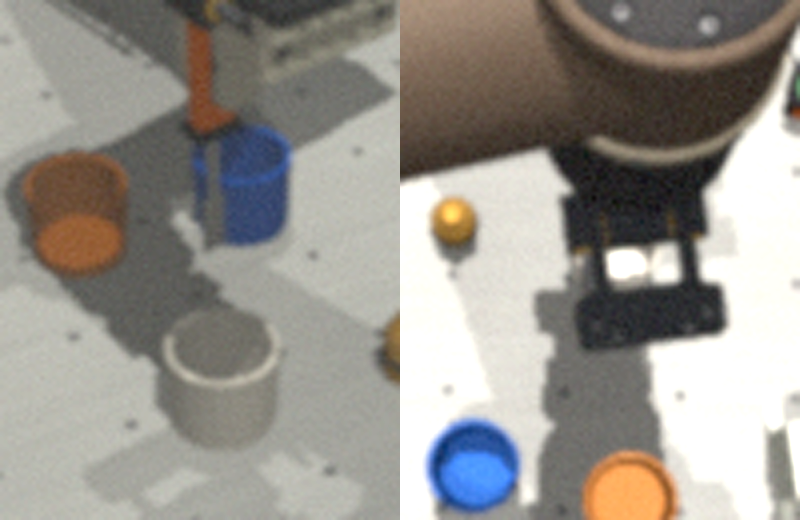

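Tip is at scene (273,232), above the white pot's mouth at (275,256). I'll check this numerically.

```bash
python3 - <<'E'
from h import *
print(atz("scene",273.25,232,.124),proj("scene",[.6275,-.034,.124]),proj("scene",[.6275,-.034,.04]))
print(atz("scene",220+222/4,170+346/4,.055))
E
```

```text
[ 0.6288 -0.0346  0.124 ] [273.20384556 231.58028315] [273.66470885 259.70810581]
[ 0.6342 -0.0325  0.055 ]
```

```bash
python3 -m pendant '[[[0,-0.003,0.03,0,0,0,-1],[0,-0.003,0.06,0,0,0,-1],[0,-0.003,0.086,0,0,0,-1],[0,-0.003,0.086,0,0,0,-1],[0,-0.003,0.086,0,0,0,-1]]]'
python3 -m pendant '[[[0,0,0,0,0,0,-1],[0,0,0,0,0,0,-1]]]'
python3 - <<'E'
from h import *
cv2.imwrite("pics/g.png",r.capture("scene")[200:290,230:330,::-1])
E
python3 -m pendant '[[[0,0,-0.03,0,0,0,-1],[0,0,-0.07,0,0,0,-1],[0,0,-0.11,0,0,0,-1],[0,0,-0.13,0,0,0,-1],[0,0,-0.13,0,0,0,-1]]]'
python3 - <<'E'
from h import *
# final pose: R_tool = R_focus * const ; az of lens x
az=38.8; a=np.radians(az); b=np.radians(25)
xf=np.array([np.cos(b)*np.cos(a),np.cos(b)*np.sin(a),np.sin(b)]); zf=np.array([-np.sin(b)*np.cos(a),-np.sin(b)*np.sin(a),np.cos(b)])
lens=np.array([.595,.225,.205]); foc=lens-.08*xf
tz=-zf; ty=-xf; tx=np.cross(ty,tz); R=Ro.from_matrix(np.c_[tx,ty,tz])
# tip in tool: 4 mm along tool x at pick, height: tcp .3006-> tip .02
tip=np.array([.004,0,.2806])
pos=foc-R.apply(tip); print("focus",foc,"tcp",pos,R.as_euler("xyz",degrees=True))
go(pos,R)
pre=pos-.1*xf+np.array([0,0,.0]); print("pre"); go(pre,R)
E
```

```text
time_s: 5.8
tcp_pos: [0.6306, -0.0307, 0.3205]
eef_rot: [-180.0, -0.0, -81.2]
contact_force: [0.9, 0.4, 0.1]
gripper_width: 0.0117
gripper_force: 35.0
time_s: 6.0
tcp_pos: [0.6312, -0.03, 0.3216]
eef_rot: [-179.8, 0.0, -81.2]
contact_force: [-0.5, 0.6, -0.8]
gripper_width: 0.0118
gripper_force: 35.0
time_s: 6.55
tcp_pos: [0.6312, -0.0299, 0.4548]
eef_rot: [-179.5, -0.0, -81.2]
contact_force: [-0.2, -0.1, -1.0]
gripper_width: 0.0119
gripper_force: 35.0
focus [0.53849439 0.17956833 0.17119054] tcp [0.44356887 0.10837881 0.4255005 ] [-155.     0.   -51.2]
pose [ 0.6312 -0.0299  0.4548] [-1.7954e+02 -2.0000e-02 -8.1170e+01] J [ 15.   14.8  -0.9   0.1 -73.8  -6.2] t 6.55
shift [-0.1654  0.1644  0.028 ] turn [ 23.98  -6.67 -29.45]
pre
pose [ 0.6312 -0.0299  0.4548] [-1.7954e+02 -2.0000e-02 -8.1170e+01] J [ 15.   14.8  -0.9   0.1 -73.8  -6.2] t 6.55
shift [-0.1202  0.2432  0.0696] turn [ 23.98  -6.67 -29.45]
```

```bash
python3 -m pendant '[[[-0.143,0.204,0.049,24,-6.7,-29.5,-1],[-0.143,0.204,0.049,24,-6.7,-29.5,-1],[-0.143,0.204,0.049,24,-6.7,-29.5,-1],[-0.143,0.204,0.049,24,-6.7,-29.5,-1],[-0.143,0.204,0.049,24,-6.7,-29.5,-1]]]'
python3 -m pendant '[[[0,0,0,0,0,0,-1],[0,0,0,0,0,0,-1]]]'
cat > fin.py <<'E'
from h import *
az=38.8; a=np.radians(az); b=np.radians(25)
xf=np.array([np.cos(b)*np.cos(a),np.cos(b)*np.sin(a),np.sin(b)]); zf=np.array([-np.sin(b)*np.cos(a),-np.sin(b)*np.sin(a),np.cos(b)])
lens=np.array([.595,.225,.205]); foc=lens-.08*xf
tz=-zf; ty=-xf; tx=np.cross(ty,tz); R=Ro.from_matrix(np.c_[tx,ty,tz])
tip=np.array([.004,0,.2806])
pos=foc-R.apply(tip); go(pos,R)
s=r.get_state();T=Ro.from_euler("xyz",s["eef_rot"],degrees=True)
print("tip now",s["tcp_pos"]+T.apply(tip), "proj",proj("scene",s["tcp_pos"]+T.apply(tip)),proj("top",s["tcp_pos"]+T.apply(tip)),"focus",proj("scene",foc),proj("top",foc))
E
python3 fin.py
```

```text
time_s: 7.05
tcp_pos: [0.4088, 0.0783, 0.4007]
eef_rot: [-155.1, 0.3, -51.0]
contact_force: [-0.4, 1.4, -0.4]
gripper_width: 0.0121
gripper_force: 35.0
time_s: 7.25
tcp_pos: [0.4091, 0.0789, 0.4015]
eef_rot: [-155.3, 0.3, -51.0]
contact_force: [1.3, -0.3, 0.6]
gripper_width: 0.0118
gripper_force: 35.0
pose [0.4091 0.0789 0.4015] [-155.29    0.25  -50.96] J [ 38.  -12.4 -38.   -1.1 -39.7   1.7] t 7.25
shift [-0.0013 -0.0512 -0.0028] turn [0.29 0.33 0.11]
tip now [0.50199828 0.15055988 0.14662901] proj [315.97255285 174.73663066] [221.42700475 241.88182971] focus [334.38973158 170.24953023] [208.9440894  226.23386855]
```

Reachable. I'll advance 30 mm of the remaining 50, then check by eye.

```bash
python3 -m pendant '[[[0,-0.015,-0.002,0.3,0.3,0,-1],[0,-0.03,-0.003,0.3,0.3,0,-1],[0,-0.03,-0.003,0.3,0.3,0,-1],[0,-0.03,-0.003,0.3,0.3,0,-1]]]'
python3 fin.py
python3 - <<'E'
from h import *
s=r.capture("scene")[:,:,::-1];t=r.capture("top")[:,:,::-1]
f=lambda i,x,y:cv2.convertScaleAbs(cv2.resize(i[y:y+130,x:x+100],None,fx=4,fy=4,interpolation=cv2.INTER_CUBIC),alpha=1.7)
cv2.imwrite("pics/i.png",np.hstack([f(s,300,90),f(t,150,150)]))
E
```

```text
time_s: 7.65
tcp_pos: [0.4323, 0.0948, 0.4165]
eef_rot: [-155.1, -0.0, -51.4]
contact_force: [-0.2, 0.1, -0.8]
gripper_width: 0.0118
gripper_force: 35.0
pose [0.4323 0.0948 0.4165] [-1.5513e+02 -1.0000e-02 -5.1420e+01] J [ 37.9 -10.2 -34.6  -0.4 -40.7   0.9] t 7.65
shift [-0.0036 -0.0194 -0.001 ] turn [ 0.13 -0.1  -0.19]
tip now [0.52710194 0.16528302 0.16188897] proj [326.69327682 172.76463841] [215.10430813 231.2994696 ] focus [334.38973158 170.24953023] [208.9440894  226.23386855]
```

View pics/i.png

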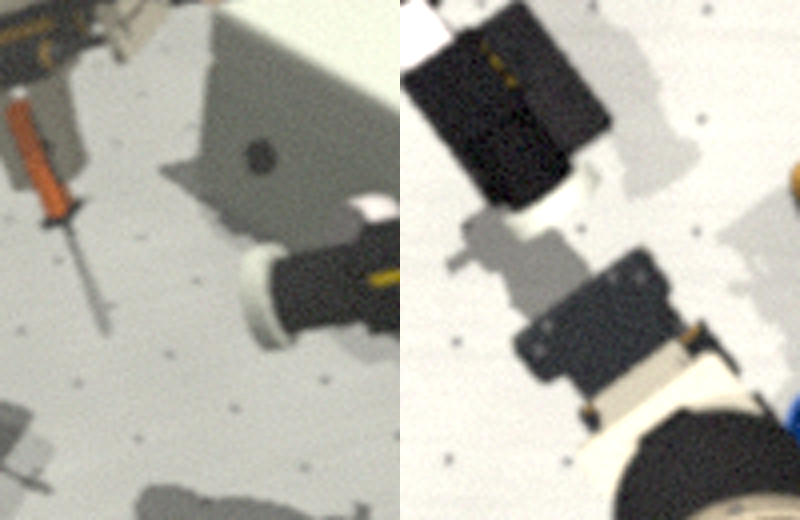

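The tip is at scene (326.7,173), exactly where predicted. The ring faces away from the scene camera, so I'll fit its centre from the ring's silhouette.

```bash
python3 - <<'E'
from h import *
def circ(c,az,cam,off=0):
    a,b=np.radians(az),np.radians(25)
    xf=np.array([np.cos(b)*np.cos(a),np.cos(b)*np.sin(a),np.sin(b)]);y=np.array([-np.sin(a),np.cos(a),0]);z=np.cross(xf,y)
    P=np.array([proj(cam,c+xf*off+.031*(np.cos(t)*y+np.sin(t)*z)) for t in np.linspace(0,6.283,73)])
    return P.min(0),P.max(0)
print("meas scene left 360 top~150.75 bottom~177.5")
for az,c in((38.8,(.595,.225)),(38.8,(.592,.225)),(37,(.595,.225)),(38.8,(.601,.219)),(36,(.5956,.2264))):
    c=np.array([*c,.205]);print(az,c,np.round(circ(c,az,"scene"),1).tolist(),np.round(circ(c,az,"scene",.012),1).tolist(),"top",np.round(circ(c,az,"top"),1).tolist())
E
```

```text
meas scene left 360 top~150.75 bottom~177.5
38.8 [0.595 0.225 0.205] [[359.7, 151.2], [370.2, 177.4]] [[364.6, 150.1], [375.0, 176.5]] top [[178.2, 193.1], [199.3, 209.1]]
38.8 [0.592 0.225 0.205] [[358.9, 150.6], [369.5, 176.7]] [[363.8, 149.6], [374.2, 175.9]] top [[178.1, 194.3], [199.2, 210.3]]
37 [0.595 0.225 0.205] [[359.5, 151.1], [370.5, 177.4]] [[364.4, 150.2], [375.2, 176.6]] top [[178.0, 193.4], [199.5, 208.8]]
38.8 [0.601 0.219 0.205] [[359.1, 152.9], [369.8, 179.2]] [[364.1, 151.8], [374.5, 178.4]] top [[180.9, 190.7], [201.9, 206.7]]
36 [0.5956 0.2264 0.205 ] [[360.0, 151.1], [371.2, 177.4]] [[364.9, 150.2], [375.9, 176.6]] top [[177.3, 193.3], [199.1, 208.4]]
```

The lens estimate fits both views. Final advance.

```bash
python3 -m pendant '[[[-0.002,-0.01,-0.001,0,0,0,-1],[-0.003,-0.019,-0.001,0,0,0,-1],[-0.003,-0.019,-0.001,0,0,0,-1],[-0.003,-0.019,-0.001,0,0,0,-1],[-0.003,-0.019,-0.001,0,0,0,-1]]]'
python3 -m pendant '[[[0,0,0,0,0,0,-1],[0,0,0,0,0,0,-1],[0,0,0,0,0,0,-1],[0,0,0,0,0,0,-1],[0,0,0,0,0,0,-1]]]'
python3 fin.py
python3 - <<'E'
from h import *
s=r.capture("scene")[:,:,::-1]
cv2.imwrite("pics/j.png",cv2.convertScaleAbs(cv2.resize(s[90:220,220:420],None,fx=4,fy=4,interpolation=cv2.INTER_CUBIC),alpha=1.7))
E
```

```text
time_s: 8.25
tcp_pos: [0.4421, 0.1077, 0.4254]
eef_rot: [-155.1, -0.0, -51.3]
contact_force: [-0.3, 0.5, -1.0]
gripper_width: 0.0116
gripper_force: 35.0
time_s: 8.75
tcp_pos: [0.4422, 0.1076, 0.4256]
eef_rot: [-155.1, -0.0, -51.3]
contact_force: [0.7, 0.3, -0.6]
gripper_width: 0.0121
gripper_force: 35.0
pose [0.4422 0.1076 0.4256] [-1.5506e+02 -2.0000e-02 -5.1290e+01] J [ 38.6  -9.2 -32.8  -0.1 -41.5   0.2] t 8.75
shift [ 0.0002 -0.0013  0.0007] turn [ 0.06 -0.05 -0.08]
tip now [0.53712592 0.17844635 0.1711215 ] proj [333.6936437  170.12766847] [209.37323114 226.79758302] focus [334.38973158 170.24953023] [208.9440894  226.23386855]
```

View pics/j.png

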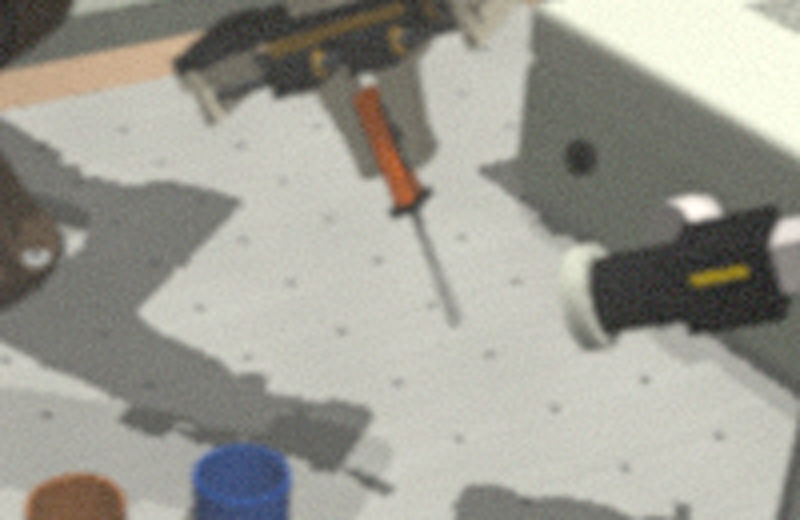

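The tip is at scene (334,171), which matches the predicted focus at (334.4,170.2). The spatula is still and firmly held.

```bash
python3 -c "
from plant import r
print(r.close_job())"
```

```text
the job is handed in; nothing more can be done
None
```

I dipped the spatula's tip in the white pot and handed the job in (no verdict came back) with it held still at the camera's focus, tip about 2 mm off by my estimate, blade square to the lens and handle up.

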